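# Rock a jammed riser block out of the glue-up jig and stack it

### The arm

A 6-joint arm with a two-finger parallel gripper is mounted at the origin on the work surface. World frame = base frame: x ahead of the robot, y to its left, z up, the work surface at z = 0. Lengths are in m, angles in rad, forces in N, time in s.
With the tool pointing down it reaches from about 0.425 to 0.95 m from the base axis. Payload 3.5 kg.
Tool frame: the origin (TCP) lies on the centre line of the jaws, within the pads' length; the fingertips stand 11 mm ahead of it and the grasp point (between the pads) lies 8 mm behind it; y points along the fingers, x is the direction in which the jaws open and shut, and the axes are right-handed (so a half turn about y gives the same grasp; the last joint's range is limited). The gripper opens to 85 mm and grips with 20 to 120 N. Pads are 22 mm wide; open, the fingers measure 114 mm over their backs; the gripper's body (76 mm by 85 mm) begins 54 mm behind the grasp point. The pads swing forward as they close: fully open they stand 13 mm farther back than shut.
Start: joints at [1.045, 0.286, 1.577, -0, 1.279, -0.15], TCP at [0.248, 0.628, 0.242] pointing down, gripper open.
Joint ranges: [-2.77, 2.77], [-0.9, 2.22], [0.21, 2.48], [-1.53, 4.67], [0.24, 2.81], [-2.84, 2.84]. Speed limits (rad/s): [2.79, 2.79, 3.14, 3.14, 3.14, 3.14].

### API

Orientations are given as a unit quaternion [x, y, z, w].
In Python, from plant import get_state, read_camera, sign_off gives the robot as it stands.
- The arm moves only by the shell command python3 -m inch 'ROWS' [FORCE]. ROWS is JSON, a list of rows, each an object of numbers: "ax", "ay", "az": the turn, a rotation vector about the tool's x, y, z in rad; "x", "y", "z": the shift along the tool's x, y, z in mm; "hand": the closure, from -1 (fully open) to 1 (shut). In form: [{"ax": .., "ay": .., "az": .., "x": .., "y": .., "z": .., "hand": ..}, ...]. A call has 1 to 5 rows; each row shifts and turns the commanded pose from where the row before left it, along the tool's axes as they then stand; what a row does not reach is not made up. A row lasts 1/12 s, in which the tool goes at most 41.7 mm and 7.16 degrees, less where a joint would pass 70% of its speed; a pose out of reach is approached as far as the arm can. A call with a gripper value outside its range is refused whole. The fingers move at their own pace and stop on an object; FORCE is the grip in N (left out, the last holds). Time passes only in rows, so rows that do not move let the fingers close. It gives the time, the measured TCP pose, the force and the opening at its end, in the units of the state.
- get_state(): the state, without advancing time (a new reading comes with each control period).
- read_camera(name): name is "side" or "top"; returns a dict with "img" (400x640x3 uint8, red, green, blue), "fov_y" (degrees; the focal length in pixels is half the picture's height over the tangent of half this angle, whatever the lens; pixels are square), "cx", "cy" (the principal point, pixels), "distortion" ([k1, k2, p1, p2, k3] as OpenCV has them; the pictures are not rectified), "T" (4x4, takes a point from camera to world coordinates). Camera axes: x right, y down, z forward; pixel columns grow to the right and rows downward; lengths in m; the calibration is good to about 2 mm. A picture is of the moment at which its call begins. There is no depth.
- sign_off(): hands the job in, once; it reports no verdict.
The state is a dict: "time": time; "qpos": joint angles; "dq": joint speeds; "joint_efforts": joint torques, N m; "eef_pos": TCP position; "tcp_rot": TCP orientation; "contact_force": force on the tool from outside, world axes, zero at the start; "wrist_torque": the same for the moment, N m; "opening": opening from 0.0 (shut) to 1.0 (fully open).
Only numpy, scipy, OpenCV 4.12 (cv2) and the standard library are available. Lean on these libraries where they do the work, as an engineer would, in place of code of your own. Each camera call takes 0.05 s, during which the arm holds its last target. There are 200 camera calls.

### The job

The oak riser block is jammed in the glue-up jig: rock it from side to side, while its foot stays down in the jig, until both stiff jaws have been pushed well back, then lift it straight out. Stack it upright on the base block whose notch fits its foot, keeping hold until the foot is down in the notch, so that its shoulders rest fully on the base and the end faces are about flush. Leave the other base block, the glue bottle, the tin and the hammer where they are.

Things in the scene. Friction and masses are not known exactly. Their poses are not given: they have to be found in the camera images.
- riser: Oak riser block, 70 mm long (x), 105 mm tall, 0.15 to 0.31 kg. Origin: centre of the underside; z up. Foot: a round bead of diameter 30 mm along the whole length; then a neck 18 mm thick (y) up to z = 55 mm; then the body, 48 mm thick (y), z = 55 (flat shoulders) to 105 mm. Same after a half turn about z. It starts standing in the jig's channel, parallel to the jig's x.
- riser_grip (a point): Where to grip the riser, across y: the middle of its body, 85 mm above its origin.
- jig: Glue-up jig fixed to the bench, 110 (x) by 170 (y) by 55 mm tall. Origin: centre of its underside. A channel along x (33 mm wide, 72 mm long, floor 12 mm and wall tops 39 mm above the origin) holds the riser's foot with 1.5 mm play each way. Over it, 39.5 to 55 mm up, two flat hardwood jaws close on the neck from +y and -y and hold the bead down: a straight pull only jams it.
- jig_pivot (a point): Point on the axis of the bead while it lies in the channel: 27 mm above the jig's origin. Tilting the riser about this axis (along the jig's x) pushes the jaws apart: its top towards the jig's +y pushes back the +y jaw, towards -y the other. 18 to 20 degrees each way is enough, at 10 to 15 N on the body. The bead passes once both jaws are back by 6 mm; go a little beyond.
- jaw_pos (a joint): Jaw on the jig's +y side: how far (m) it has been pushed back towards the jig's +y; 0 closed on the neck, at most 0.010. No spring: it moves stiffly, at about 25 N, and stays where it is left.
- jaw_neg (a joint): Jaw on the jig's -y side: how far (m) it has been pushed back towards the jig's -y; otherwise like the other jaw.
- base_wide: Loose oak base block with the wide notch, 70 (x) by 100 (y) by 71 mm tall, 0.6 kg. Origin: centre of its underside. The notch runs through along x in the middle of y, 34 mm wide, 57 mm deep, open at the top and both ends; the riser's foot fits it. With the riser home its shoulders rest on the top, its origin 16 mm above this origin. Same after a half turn about z.
- base_narrow: The other loose oak base block, of the same outside size, with a notch only 18 mm wide: the riser's foot does not fit. Leave alone. Origin: centre of its underside.
- glue: White bottle standing on the bench, diameter 60 mm, 150 mm tall. Leave alone. Origin: centre of its underside.
- tin: Plain metal tin, diameter 72 mm, 90 mm tall. Leave alone. Origin: centre of its underside.
- hammer: Hammer lying on the bench, about 260 mm long along its x, head at +x. Leave alone. Origin: near the middle of its handle, on the bench.
Not all that is in view belongs to the job. Of the things that look like the jig, the largest one is meant.

How it is judged:
On the way, in this order (a step that is already met when the one before it is completed fails the run):
1. both jaws are pushed back by more than 6 mm while the riser's foot is still down in the jig (raised less than 7 mm) (value of joint each of jaw_pos, jaw_neg above 0.006 m and z of riser in the frame of jig below 0.019 m), for 0.1 s.
2. the riser is lifted clear of the jig (raised more than 45 mm) (z of riser in the frame of jig above 0.057 m), for 0.1 s.
3. the riser's foot is more than 25 mm down in the wide notch while the fingers still hold it (z of riser in the frame of base_wide between 0.008 and 0.041 m and horizontal distance between riser and base_wide below 0.015 m and angle between riser's own z axis and vertical below 0.2 rad and contact force between the fingers and riser above 0.5 N), for 0.05 s.
At the end, for the whole second after the job is handed in: The riser stands at rest and upright (within 4 degrees) on the upright base with the wide notch: its origin 12 to 20 mm above the base's (16 when home), within 12 mm lengthwise and 6 mm across of the base's middle, its length within 0.15 rad of the notch's direction (z of riser in the frame of base_wide between 0.012 and 0.02 m and x of riser in the frame of base_wide between -0.012 and 0.012 m and y of riser in the frame of base_wide between -0.006 and 0.006 m and angle between the x axis of riser and the x axis of base_wide, either way round below 0.15 rad and angle between riser's own z axis and vertical below 0.07 rad and angle between base_wide's own z axis and vertical below 0.05 rad and height (world z) of base_wide below 0.01 m and linear speed of riser below 0.02 m/s); the robot touches nothing.
It fails at once if the base narrow is moved more than 30 mm or tipped over (distance of base_narrow from where it was at the start of the episode above 0.03 m or angle between base_narrow's own z axis and vertical above 0.4 rad).
It fails at once if the glue is moved more than 30 mm or tipped over (distance of glue from where it was at the start of the episode above 0.03 m or angle between glue's own z axis and vertical above 0.4 rad).
It fails at once if the tin is moved more than 30 mm or tipped over (distance of tin from where it was at the start of the episode above 0.03 m or angle between tin's own z axis and vertical above 0.4 rad).
It fails at once if the hammer is moved more than 30 mm or tipped over (distance of hammer from where it was at the start of the episode above 0.03 m).
It also fails if it takes over 59 s, if anything falls off the work surface, if the arm or the gripper's body presses on something with over 40 N, if the wrist force passes 120 N, or if a joint passes its speed limit or range.

## Working session

There is one attempt and no reset: what is moved stays moved. The work goes in short steps, Python scripts to look and compute and a shell command to move; the robot and the scene stay as the last step left them, time stands still between calls to the robot, and variables do not carry over. Pictures are saved under pics/ and viewed, about 8 in all and at most 12, crops included, and the job is handed in when it is done.

```bash
mkdir -p pics; ls
python3 - <<'E'
from plant import *
import cv2,numpy as np
s=get_state();print(s)
for n in("top","side"):
    c=read_camera(n);cv2.imwrite(f"pics/{n}0.png",c["img"][:,:,::-1]);print(n,c["fov_y"],c["cx"],c["cy"],c["distortion"],np.round(c["T"],4).tolist())
E
```

```text
pics
{'time': 0.0, 'qpos': array([ 1.04499494e+00,  2.87197242e-01,  1.57821020e+00, -2.46065356e-05,
        1.27859029e+00, -1.50010759e-01]), 'dq': array([ 0.00055581,  0.00193311, -0.00057013, -0.00020466,  0.00081465,
        0.00015003]), 'joint_efforts': array([ 7.43411620e-04, -4.05990100e+01, -2.92622155e+01, -6.05983359e-05,
        5.95812657e-03, -3.00213166e-06]), 'eef_pos': array([0.24738817, 0.62733991, 0.24090812]), 'tcp_rot': array([ 0.58496922,  0.39704274, -0.39856872, -0.58421832]), 'contact_force': array([ 0.24865638,  0.16313286, -0.48671804]), 'wrist_torque': array([0.0224401 , 0.01047229, 0.03942984]), 'opening': 1.002351842117487}
top 51.50969687895862 323.68224019967613 202.4221728282823 [-0.0197679  0.         0.         0.         0.       ] [[0.0256, -0.9823, 0.1853, 0.3639], [-0.9997, -0.0249, 0.0061, -0.081], [-0.0014, -0.1854, -0.9827, 1.071], [0.0, 0.0, 0.0, 1.0]]
side 42.90403160232131 320.5870143865249 194.73825571326645 [-0.13746039  0.          0.          0.          0.        ] [[0.8595, -0.3023, 0.4122, -0.0143], [-0.5111, -0.5021, 0.6976, -1.0086], [-0.0039, -0.8103, -0.5861, 0.8865], [0.0, 0.0, 0.0, 1.0]]
```

View pics/top0.png

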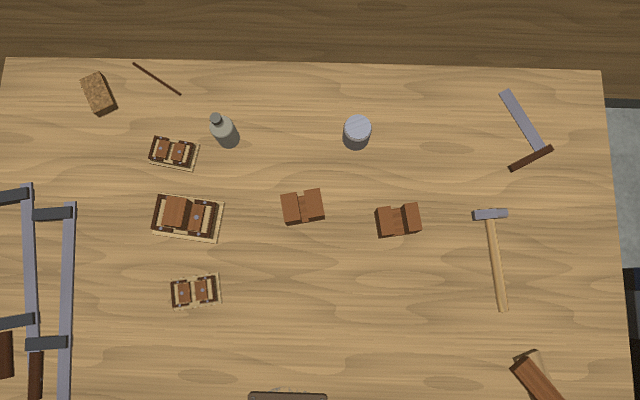

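View pics/side0.png

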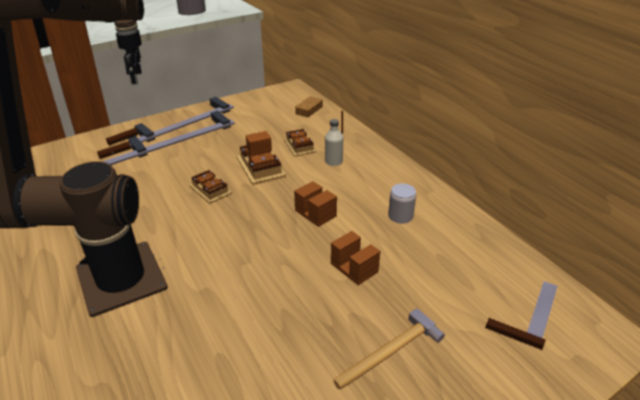

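```bash
cat > h.py <<'E'
import cv2,numpy as np
from plant import *
def K(c):
    f=200/np.tan(np.radians(c["fov_y"])/2);return np.array([[f,0,c["cx"]],[0,f,c["cy"]],[0,0,1]])
def ray(c,uv):
    p=cv2.undistortPoints(np.array(uv,float).reshape(-1,1,2),K(c),np.array(c["distortion"])).reshape(-1,2)
    T=np.array(c["T"]);return T[:3,3],np.c_[p,np.ones(len(p))]@T[:3,:3].T
def onz(c,uv,z):
    o,d=ray(c,uv);return o+d*((z-o[2])/d[:,2:])
def proj(c,P):
    T=np.linalg.inv(c["T"]);P=np.atleast_2d(np.array(P,float))
    return cv2.projectPoints(P,cv2.Rodrigues(T[:3,:3])[0],T[:3,3],K(c),np.array(c["distortion"]))[0].reshape(-1,2)
def crop(c,u,v,w,h,s):
    return cv2.resize(c["img"][v:v+h,u:u+w,::-1],None,fx=s,fy=s,interpolation=cv2.INTER_NEAREST)
E
python3 - <<'E'
from h import *
t=read_camera("top");s=read_camera("side")
a=np.hstack([crop(t,145,185,80,60,5),crop(t,365,190,80,60,5)])
b=np.hstack([crop(s,225,125,80,60,5),crop(s,320,225,80,60,5)])
cv2.imwrite("pics/c1.png",np.vstack([a,b]))
E
```

```text
(no output)
```

View pics/c1.png

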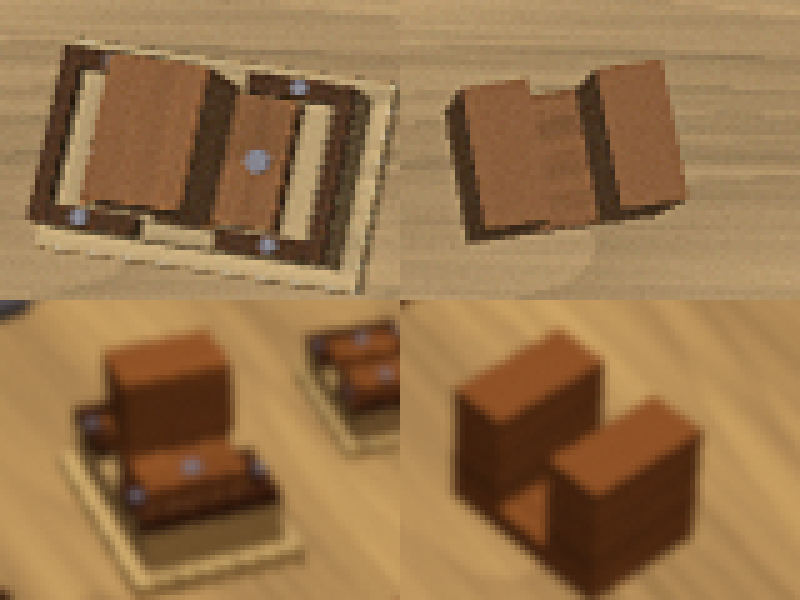

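Run:
```python
from h import *
t=read_camera("top");s=read_camera("side")
im=cv2.cvtColor(t["img"],cv2.COLOR_RGB2HSV)
print("hsv riser",im[210,174],"base top L",im[215,386],"floor",im[218,398],"bench",im[240,360],"jaw",im[205,196])
def q(c,uv,z,name):
    P=onz(c,uv,z)[:,:2];m=P.mean(0);e=[np.linalg.norm(P[i]-P[(i+1)%4]).round(4) for i in range(4)]
    # x-direction: mean of BL->TL, BR->TR
    d=(P[0]-P[3])+(P[1]-P[2]);d2=(P[0]-P[1])+(P[3]-P[2])
    print(name,m.round(4),"edges",e,"ang x",np.degrees(np.arctan2(d[1],d[0])).round(2),"ang y",np.degrees(np.arctan2(d2[1],d2[0])).round(2))
f=lambda pts,u,v:[(u+(a-.0)/5-.5,v+b/5-.5) for a,b in pts]
q(t,f([(107,55),(210,68),(183,211),(80,203)],145,185),.117,"riser top")
q(t,f([(62,92),(265,62),(288,202),(82,230)],365,190),.071,"wide top")
# jig frame outer top corners z=.055
q(t,f([(66,43),(368,88),(338,270),(30,220)],145,185),.055,"jig frame")
q(s,f([(106,352),(212,330),(232,370),(120,385)],225,125),.117,"riser side-top")
q(s,f([(55,395),(160,330),(302,402),(195,490)],320,225) if 0 else [(320+(x-400)/5-.5,225+(y-300)/5-.5) for x,y in [(457,393),(558,330),(702,432),(596,494)]],.071,"wide side")
# mask based
for name,(u,v,w,h),z in [("riser",(155,190,33,40),.117),("wide",(370,196,60,46),.071)]:
    sub=im[v:v+h,u:u+w]; m=((sub[...,0]<14)&(sub[...,1]>110)&(sub[...,2]>115)).astype(np.uint8)
    n,l,st,ce=cv2.connectedComponentsWithStats(m);k=[i for i in range(1,n) if st[i,4]>60]
    print(name,[(st[i].tolist(),(ce[i]+[u,v]).round(1).tolist(),onz(t,[ce[i]+[u,v]],z)[0,:2].round(4).tolist()) for i in k])
    if name=="wide":
        r=cv2.minAreaRect(np.argwhere(m)[:,::-1].astype(np.float32));print(r, onz(t,[np.array(r[0])+[u,v]],z))
```

```text
hsv riser [ 14 151 137] base top L [ 14 149 137] floor [ 14 138 139] bench [ 18 107 171] jaw [ 14 143 137]
riser top [0.5139 0.2757] edges [np.float64(0.0496), np.float64(0.0683), np.float64(0.0486), np.float64(0.0707)] ang x -5.2 ang y 85.63
wide top [ 0.5168 -0.2602] edges [np.float64(0.1013), np.float64(0.0697), np.float64(0.1013), np.float64(0.0683)] ang x 8.29 ang y 99.55
jig frame [0.514  0.2704] edges [np.float64(0.1552), np.float64(0.0917), np.float64(0.1562), np.float64(0.0902)] ang x -5.42 ang y 82.66
riser side-top [ 0.3853 -0.0155] edges [np.float64(0.0568), np.float64(0.0378), np.float64(0.0575), np.float64(0.0306)] ang x 79.7 ang y 165.51
wide side [ 0.5214 -0.2631] edges [np.float64(0.0696), np.float64(0.1), np.float64(0.0677), np.float64(0.095)] ang x 100.31 ang y -170.13
riser [([6, 6, 25, 31, 365], [173.5, 210.8], [0.5151, 0.2758])]
wide [([35, 6, 17, 29, 252], [413.1, 216.1], [0.5242, -0.2939]), ([8, 10, 26, 29, 401], [390.4, 220.8], [0.511, -0.2384])]
((29.5340633392334, 23.24526596069336), (29.907360076904297, 40.94034194946289), 82.09283447265625) [[ 0.51553436 -0.26060371  0.071     ]]
```

```bash
cat >> h.py <<'E'
from scipy.spatial.transform import Rotation as R
def pose():
    s=get_state();return np.array(s["eef_pos"]),R.from_quat(s["tcp_rot"]),s
def plan(goal,xang,tilt=0):
    """shift (mm, tool axes) and turn (rotvec, tool) to goal with tool y down, tool x at xang deg (mod 180)"""
    p,r,s=pose();best=None
    for k in (0,180):
        a=np.radians(xang+k);x=np.array([np.cos(a),np.sin(a),0]);y=np.array([0,0,-1.])
        g=R.from_matrix(np.c_[x,y,np.cross(x,y)]);v=(r.inv()*g).as_rotvec()
        if best is None or np.linalg.norm(v)<np.linalg.norm(best):best=v
    print("t",round(s["time"],2),"tcp",p.round(4),"xang",np.degrees(np.arctan2(*r.as_matrix()[1::-1,0])).round(2),"q",np.round(s["qpos"],2),"F",np.round(s["contact_force"],1),"open",round(s["opening"],3))
    print("shift mm",(1000*r.inv().apply(np.array(goal)-p)).round(1),"turn",best.round(3))
E
python3 - <<'E'
from h import *
s=read_camera("side");t=read_camera("top")
uv=[(225+x/5-.5,125+(y-300)/5-.5) for x,y in [(106,352),(212,330),(232,372),(120,387)]]
P=onz(s,uv,.117);print(P.round(4),P.mean(0).round(4))
ut=[(145+x/5-.5,185+y/5-.5) for x,y in [(107,55),(210,68),(183,211),(80,203)]]
print(onz(t,ut,.117).round(4))
# neighbouring check: expected corners of jig top in both views
c=np.array([.515,.2745]);a=np.radians(-5.5);X=np.array([np.cos(a),np.sin(a)]);Y=np.array([-X[1],X[0]])
P=[[*(c+X*i*.035+Y*j*.024),.117] for i,j in((1,1),(1,-1),(-1,-1),(-1,1))]
print("t meas",np.round(ut,1).tolist(),"pred",proj(t,P).round(1).tolist());print("s meas",np.round(uv,1).tolist(),"pred",proj(s,P).round(1).tolist())
plan([.515,.2745,.22],84.5)
print(pose()[1].as_matrix().round(3))
E
```

```text
[[0.4898 0.2993 0.117 ]
 [0.5584 0.2903 0.117 ]
 [0.5456 0.2356 0.117 ]
 [0.4794 0.2548 0.117 ]] [0.5183 0.27   0.117 ]
[[0.551  0.2972 0.117 ]
 [0.546  0.2479 0.117 ]
 [0.4781 0.2546 0.117 ]
 [0.4806 0.3031 0.117 ]]
t meas [[165.9, 195.5], [186.5, 198.1], [181.1, 226.7], [160.5, 225.1]] pred [[166.9, 195.1], [186.8, 197.5], [181.4, 226.8], [161.2, 224.3]]
s meas [[245.7, 134.9], [266.9, 130.5], [270.9, 138.9], [248.5, 141.9]] pred [[264.4, 130.4], [269.8, 137.1], [248.1, 142.1], [243.2, 135.2]]
t 0.4 tcp [0.2477 0.6278 0.2421] xang 68.47 q [ 1.04  0.29  1.58 -0.    1.28 -0.15] F [ 0.1  0.4 -0.8] open 0.999
shift mm [-230.5   22.2 -378.4] turn [-0.   -0.28 -0.  ]
[[ 0.367 -0.    -0.93 ]
 [ 0.93  -0.     0.367]
 [-0.    -1.     0.   ]]
```

```bash
r='{"x":-16.5,"y":1.6,"z":-27}'; echo; python3 -m inch '[{"x":-16.5,"y":1.6,"z":-27,"hand":-1},{"x":-16.5,"y":1.6,"z":-27,"hand":-1},{"x":-16.5,"y":1.6,"z":-27,"hand":-1},{"x":-16.5,"y":1.6,"z":-27,"hand":-1},{"x":-16.5,"y":1.6,"z":-27,"hand":-1}]' 80
python3 -m inch '[{"x":-16.5,"y":1.6,"z":-27,"hand":-1},{"x":-16.5,"y":1.6,"z":-27,"hand":-1},{"x":-16.5,"y":1.6,"z":-27,"hand":-1},{"x":-16.5,"y":1.6,"z":-27,"hand":-1},{"x":-16.5,"y":1.6,"z":-27,"hand":-1}]'
python3 -m inch '[{"x":-16.5,"y":1.6,"z":-27,"hand":-1},{"x":-16.5,"y":1.6,"z":-27,"hand":-1},{"x":-16.5,"y":1.6,"z":-27,"hand":-1},{"x":-16.5,"y":1.6,"z":-27,"hand":-1}]'
python3 -m inch '[{"ay":-0.1,"hand":-1},{"ay":-0.1,"hand":-1},{"ay":-0.08,"hand":-1},{"hand":-1},{"hand":-1}]'
python3 - <<'E'
from h import *
plan([.516,.274,.22],84.5)
t=read_camera("top");s=read_camera("side")
cv2.imwrite("pics/c2.png",np.hstack([crop(t,130,160,80,100,5),crop(s,225,85,80,100,5)]))
print(proj(t,[.516,.274,.1]),proj(s,[.516,.274,.1]))
E
```

```text
t 0.4 tcp [0.2477 0.6278 0.2421] xang 68.47 q [ 1.04  0.29  1.58 -0.    1.28 -0.15] F [ 0.1  0.4 -0.8] open 0.999
shift mm [-230.6   22.2 -379.5] turn [-0.   -0.28 -0.  ]
[[176.84364902 211.59500325]] [[257.21138091 140.92591739]]validation failed for argument at $[0]...
validation failed for argument at $[0]...
validation failed for argument at $[0]...
validation failed for argument at $[0]...
```

View pics/c2.png

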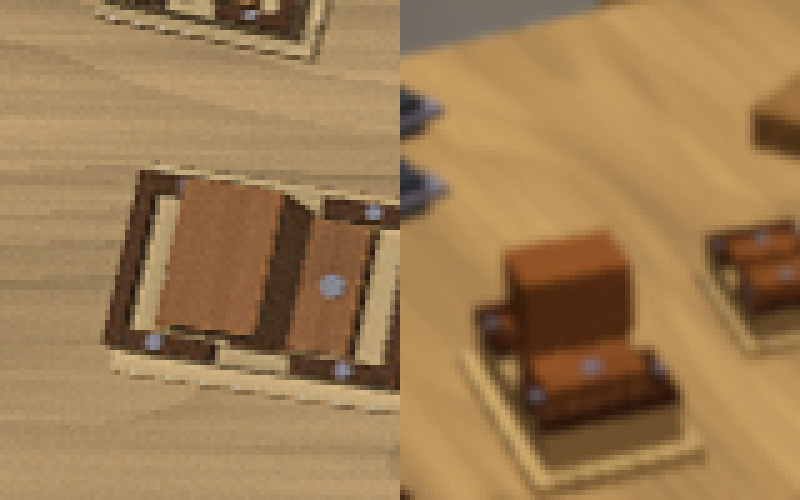

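The rows were refused and the arm didn't move, so the picture only shows the same jig. I suspect every key has to be present, so I'll test that with a single row.

```bash
python3 -m inch '[{"ax":0,"ay":0,"az":0,"x":-16.5,"y":1.6,"z":-27,"hand":-1}]' 80
```

```text
time: 0.58
eef_pos: [0.2644, 0.6051, 0.2411]
tcp_rot: [-0.583, -0.399, 0.399, 0.585]
contact_force: [0.4, 0.4, 0.8]
opening: 0.997
```

```bash
python3 -m inch '[{"ax":0,"ay":0,"az":0,"x":-16.5,"y":1.6,"z":-27,"hand":-1},{"ax":0,"ay":0,"az":0,"x":-16.5,"y":1.6,"z":-27,"hand":-1},{"ax":0,"ay":0,"az":0,"x":-16.5,"y":1.6,"z":-27,"hand":-1},{"ax":0,"ay":0,"az":0,"x":-16.5,"y":1.6,"z":-27,"hand":-1},{"ax":0,"ay":0,"az":0,"x":-16.5,"y":1.6,"z":-27,"hand":-1}]'
python3 -m inch '[{"ax":0,"ay":0,"az":0,"x":-16.5,"y":1.6,"z":-27,"hand":-1},{"ax":0,"ay":0,"az":0,"x":-16.5,"y":1.6,"z":-27,"hand":-1},{"ax":0,"ay":0,"az":0,"x":-16.5,"y":1.6,"z":-27,"hand":-1},{"ax":0,"ay":0,"az":0,"x":-16.5,"y":1.6,"z":-27,"hand":-1},{"ax":0,"ay":0,"az":0,"x":-16.5,"y":1.6,"z":-27,"hand":-1}]'
python3 -m inch '[{"ax":0,"ay":0,"az":0,"x":-16.5,"y":1.6,"z":-27,"hand":-1},{"ax":0,"ay":0,"az":0,"x":-16.5,"y":1.6,"z":-27,"hand":-1},{"ax":0,"ay":0,"az":0,"x":-16.5,"y":1.6,"z":-27,"hand":-1}]'
python3 -m inch '[{"ax":0,"ay":-0.1,"az":0,"x":0,"y":0,"z":0,"hand":-1},{"ax":0,"ay":-0.1,"az":0,"x":0,"y":0,"z":0,"hand":-1},{"ax":0,"ay":-0.08,"az":0,"x":0,"y":0,"z":0,"hand":-1},{"ax":0,"ay":0,"az":0,"x":0,"y":0,"z":0,"hand":-1}]'
python3 - <<'E'
from h import *
plan([.516,.274,.22],84.5)
t=read_camera("top");s=read_camera("side")
cv2.imwrite("pics/c3.png",np.hstack([crop(t,130,160,80,100,5),crop(s,225,85,80,100,5)]))
E
```

```text
time: 1.0
eef_pos: [0.3627, 0.4751, 0.2329]
tcp_rot: [-0.585, -0.398, 0.398, 0.585]
contact_force: [0.2, 0.3, 0.5]
opening: 0.998
time: 1.42
eef_pos: [0.4581, 0.3488, 0.225]
tcp_rot: [0.585, 0.398, -0.398, -0.585]
contact_force: [0.5, 0.7, 0.4]
opening: 0.999
time: 1.67
eef_pos: [0.5153, 0.273, 0.2202]
tcp_rot: [0.585, 0.398, -0.398, -0.585]
contact_force: [0.7, 1.1, -0.6]
opening: 1.002
time: 2.0
eef_pos: [0.5148, 0.2739, 0.22]
tcp_rot: [0.523, 0.476, -0.476, -0.523]
contact_force: [-0.0, -0.8, -0.5]
opening: 1.0
t 2.0 tcp [0.5148 0.2739 0.22  ] xang 84.54 q [ 0.32  0.1   1.83 -0.    1.21 -1.16] F [-0.  -0.8 -0.5] open 1.0
shift mm [ 0.2  0.  -1.2] turn [0.    0.001 0.   ]
```

View pics/c3.png

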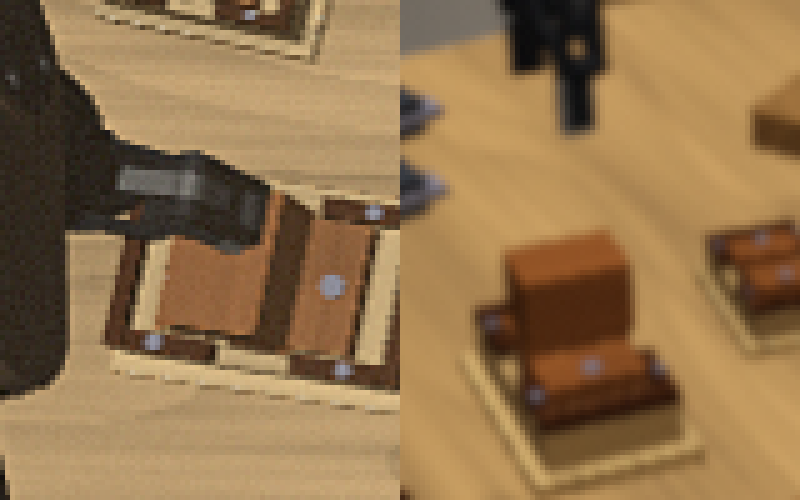

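```bash
python3 -m inch '[{"ax":0,"ay":0,"az":0,"x":0,"y":30,"z":-1.2,"hand":-1},{"ax":0,"ay":0,"az":0,"x":0,"y":30,"z":0,"hand":-1},{"ax":0,"ay":0,"az":0,"x":0,"y":30,"z":0,"hand":-1},{"ax":0,"ay":0,"az":0,"x":0,"y":26,"z":0,"hand":-1},{"ax":0,"ay":0,"az":0,"x":0,"y":15,"z":0,"hand":-1}]'
python3 -m inch '[{"ax":0,"ay":0,"az":0,"x":0,"y":0,"z":0,"hand":0},{"ax":0,"ay":0,"az":0,"x":0,"y":0,"z":0,"hand":1},{"ax":0,"ay":0,"az":0,"x":0,"y":0,"z":0,"hand":1},{"ax":0,"ay":0,"az":0,"x":0,"y":0,"z":0,"hand":1},{"ax":0,"ay":0,"az":0,"x":0,"y":0,"z":0,"hand":1}]' 80
python3 -m inch '[{"ax":0,"ay":0,"az":0,"x":0,"y":0,"z":0,"hand":1},{"ax":0,"ay":0,"az":0,"x":0,"y":0,"z":0,"hand":1},{"ax":0,"ay":0,"az":0,"x":0,"y":0,"z":0,"hand":1},{"ax":0,"ay":0,"az":0,"x":0,"y":0,"z":0,"hand":1}]'
python3 -c "
from h import *
plan([.516,.274,.089],84.5);print(get_state()['wrist_torque'])"
```

```text
time: 2.52
eef_pos: [0.5136, 0.2738, 0.0854]
tcp_rot: [-0.523, -0.473, 0.477, 0.524]
contact_force: [-0.3, 0.4, 0.2]
opening: 1.001
time: 2.93
eef_pos: [0.5172, 0.2749, 0.0911]
tcp_rot: [0.524, 0.477, -0.474, -0.523]
contact_force: [0.7, 0.2, 0.9]
opening: 0.556
time: 3.27
eef_pos: [0.5172, 0.2749, 0.0911]
tcp_rot: [0.524, 0.477, -0.474, -0.523]
contact_force: [-0.3, 1.5, 5.7]
opening: 0.549
t 3.27 tcp [0.5172 0.2749 0.0911] xang 84.49 q [ 0.32  0.26  1.91  0.    0.97 -1.16] F [-0.3  1.5  5.7] open 0.549
shift mm [-1.   2.1  1.2] turn [ 0.004 -0.     0.002]
[ 0.21840919  0.02709253 -0.07473933]
```

```bash
python3 -m inch '[{"ax":0,"ay":0,"az":0.08,"x":5.1,"y":0.2,"z":0,"hand":1},{"ax":0,"ay":0,"az":0.08,"x":5.1,"y":0.2,"z":0,"hand":1}]'
python3 -c "
from h import *
plan([.516,.274,.089],84.5);print(get_state()['wrist_torque'])"
python3 -m inch '[{"ax":0,"ay":0,"az":0.08,"x":5.1,"y":0.2,"z":0,"hand":1},{"ax":0,"ay":0,"az":0.08,"x":5.1,"y":0.2,"z":0,"hand":1},{"ax":0,"ay":0,"az":0,"x":0,"y":0,"z":0,"hand":1},{"ax":0,"ay":0,"az":0,"x":0,"y":0,"z":0,"hand":1}]'
python3 -c "
from h import *
plan([.516,.274,.089],84.5);print(get_state()['wrist_torque'])"
```

```text
time: 3.43
eef_pos: [0.5183, 0.2836, 0.0905]
tcp_rot: [0.562, 0.432, -0.515, -0.483]
contact_force: [0.1, -4.3, 3.3]
opening: 0.552
t 3.43 tcp [0.5183 0.2836 0.0905] xang 84.32 q [ 0.39  0.32  1.84 -0.17  1.06 -1.  ] F [ 0.1 -4.3  3.3] open 0.552
shift mm [-9.4  3.   1.3] turn [ 0.004 -0.003 -0.162]
[ 0.43001222  0.10127573 -0.04805671]
time: 3.77
eef_pos: [0.5193, 0.2939, 0.088]
tcp_rot: [0.594, 0.386, -0.553, -0.439]
contact_force: [1.6, -3.0, 8.0]
opening: 0.554
t 3.77 tcp [0.5193 0.2939 0.088 ] xang 84.54 q [ 0.45  0.39  1.77 -0.3   1.17 -0.88] F [ 1.6 -3.   8. ] open 0.554
shift mm [-19.4   5.4   1.5] turn [ 0.003  0.001 -0.324]
[-0.71765861 -0.0012959  -0.06277291]
```

```bash
python3 -m inch '[{"ax":0,"ay":0,"az":-0.08,"x":-5.1,"y":0.2,"z":0,"hand":1},{"ax":0,"ay":0,"az":-0.08,"x":-5.1,"y":0.2,"z":0,"hand":1},{"ax":0,"ay":0,"az":-0.08,"x":-5.1,"y":0.2,"z":0,"hand":1},{"ax":0,"ay":0,"az":-0.08,"x":-5.1,"y":0.2,"z":0,"hand":1}]'
python3 -m inch '[{"ax":0,"ay":0,"az":-0.08,"x":-5.1,"y":0.2,"z":0,"hand":1},{"ax":0,"ay":0,"az":-0.08,"x":-5.1,"y":0.2,"z":0,"hand":1},{"ax":0,"ay":0,"az":-0.08,"x":-5.1,"y":0.2,"z":0,"hand":1},{"ax":0,"ay":0,"az":-0.08,"x":-5.1,"y":0.2,"z":0,"hand":1},{"ax":0,"ay":0,"az":0,"x":0,"y":0,"z":0,"hand":1}]'
python3 -m inch '[{"ax":0,"ay":0,"az":0,"x":0,"y":0,"z":0,"hand":1}]'
python3 - <<'E'
from h import *
plan([.516,.274,.089],84.5);print(get_state()['wrist_torque'])
t=read_camera("top");s=read_camera("side")
cv2.imwrite("pics/c4.png",np.hstack([crop(t,145,185,80,60,5),crop(s,225,125,80,60,5)]))
E
```

```text
time: 4.1
eef_pos: [0.5171, 0.2746, 0.0912]
tcp_rot: [-0.523, -0.478, 0.473, 0.524]
contact_force: [-0.5, 5.8, 0.6]
opening: 0.557
time: 4.52
eef_pos: [0.5154, 0.2556, 0.0892]
tcp_rot: [-0.44, -0.554, 0.38, 0.596]
contact_force: [0.2, 11.1, 7.6]
opening: 0.554
time: 4.6
eef_pos: [0.5155, 0.2559, 0.0892]
tcp_rot: [-0.44, -0.554, 0.382, 0.594]
contact_force: [-0.4, 6.1, 8.2]
opening: 0.549
t 4.6 tcp [0.5155 0.2559 0.0892] xang 84.31 q [ 0.15  0.19  2.03  0.41  0.88 -1.58] F [-0.4  6.1  8.2] open 0.549
shift mm [17.   6.   1.3] turn [ 0.003 -0.004  0.328]
[ 1.39533752  0.1712171  -0.06181604]
```

View pics/c4.png

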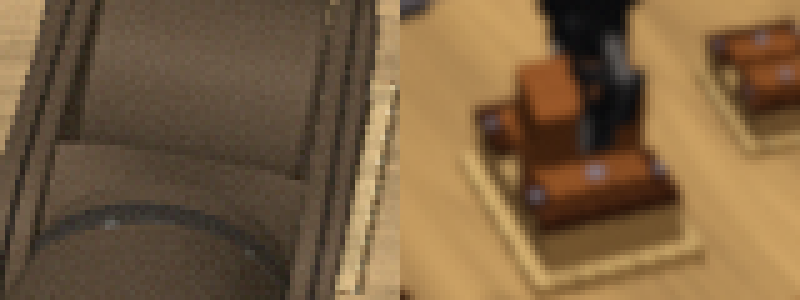

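```bash
python3 -m inch '[{"ax":0,"ay":0,"az":-0.03,"x":-1.9,"y":0,"z":0,"hand":1},{"ax":0,"ay":0,"az":0,"x":0,"y":0,"z":0,"hand":1}]'
python3 -m inch '[{"ax":0,"ay":0,"az":0.08,"x":5.1,"y":0.2,"z":0,"hand":1},{"ax":0,"ay":0,"az":0.08,"x":5.1,"y":0.2,"z":0,"hand":1},{"ax":0,"ay":0,"az":0.08,"x":5.1,"y":0.2,"z":0,"hand":1},{"ax":0,"ay":0,"az":0.08,"x":5.1,"y":0.2,"z":0,"hand":1},{"ax":0,"ay":0,"az":0.03,"x":1.9,"y":0,"z":0,"hand":1}]'
python3 -m inch '[{"ax":0,"ay":0,"az":0.08,"x":5.1,"y":0.2,"z":0,"hand":1},{"ax":0,"ay":0,"az":0.08,"x":5.1,"y":0.2,"z":0,"hand":1},{"ax":0,"ay":0,"az":0.08,"x":5.1,"y":0.2,"z":0,"hand":1},{"ax":0,"ay":0,"az":0.08,"x":5.1,"y":0.2,"z":0,"hand":1},{"ax":0,"ay":0,"az":0.03,"x":1.9,"y":0,"z":0,"hand":1}]'
python3 -m inch '[{"ax":0,"ay":0,"az":0,"x":0,"y":0,"z":0,"hand":1}]'
python3 - <<'E'
from h import *
plan([.516,.274,.089],84.5);print(get_state()['wrist_torque'])
t=read_camera("top");s=read_camera("side")
im=cv2.imread("pics/side0.png")
a=cv2.resize(im[125:185,225:305],None,fx=5,fy=5,interpolation=cv2.INTER_NEAREST)
cv2.imwrite("pics/c5.png",np.vstack([np.hstack([a,crop(s,225,125,80,60,5)]),np.hstack([cv2.resize(cv2.imread("pics/top0.png")[185:245,145:225],None,fx=5,fy=5),crop(t,145,185,80,60,5)])]))
E
```

```text
time: 4.87
eef_pos: [0.5153, 0.2542, 0.0889]
tcp_rot: [-0.432, -0.561, 0.374, 0.6]
contact_force: [-2.0, 5.4, 11.4]
opening: 0.549
time: 5.28
eef_pos: [0.5172, 0.2761, 0.0911]
tcp_rot: [0.524, 0.477, -0.475, -0.522]
contact_force: [0.4, 2.1, 4.5]
opening: 0.555
time: 5.7
eef_pos: [0.519, 0.2958, 0.0878]
tcp_rot: [0.6, 0.375, -0.56, -0.43]
contact_force: [-1.0, -7.0, 11.2]
opening: 0.55
time: 5.78
eef_pos: [0.5191, 0.2958, 0.0879]
tcp_rot: [0.6, 0.376, -0.56, -0.43]
contact_force: [-1.8, -3.7, 10.4]
opening: 0.552
t 5.78 tcp [0.5191 0.2958 0.0879] xang 84.51 q [ 0.47  0.41  1.75 -0.32  1.19 -0.86] F [-1.8 -3.7 10.4] open 0.552
shift mm [-21.    6.6   1. ] turn [ 0.002  0.001 -0.356]
[-0.80842408  0.18840808 -0.35145665]
```

View pics/c5.png

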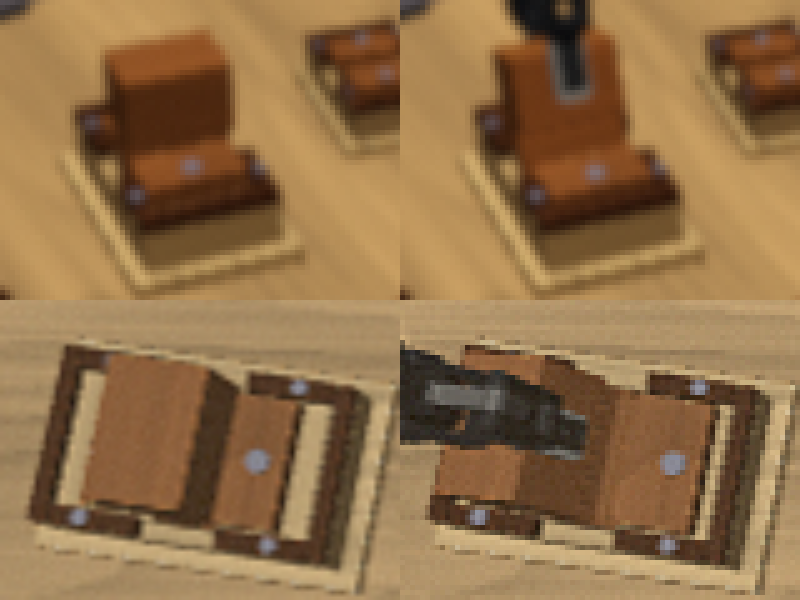

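```bash
python3 -m inch '[{"ax":0,"ay":0,"az":-0.08,"x":-5.1,"y":0.2,"z":0,"hand":1},{"ax":0,"ay":0,"az":-0.08,"x":-5.1,"y":0.2,"z":0,"hand":1},{"ax":0,"ay":0,"az":-0.08,"x":-5.1,"y":0.2,"z":0,"hand":1},{"ax":0,"ay":0,"az":-0.08,"x":-5.1,"y":0.2,"z":0,"hand":1},{"ax":0,"ay":0,"az":-0.03,"x":-1.9,"y":0,"z":0,"hand":1}]'
python3 -m inch '[{"ax":0,"ay":0,"az":0,"x":0,"y":0,"z":0,"hand":1},{"ax":0,"ay":0,"az":0,"x":0,"y":0,"z":0,"hand":1},{"ax":0,"ay":0,"az":0,"x":0,"y":-2,"z":0,"hand":1},{"ax":0,"ay":0,"az":0,"x":0,"y":-3,"z":0,"hand":1},{"ax":0,"ay":0,"az":0,"x":0,"y":0,"z":0,"hand":1}]'
python3 -c "
from h import *
plan([.516,.274,.089],84.5);print(get_state()['wrist_torque'])"
```

```text
time: 6.3
eef_pos: [0.5168, 0.2732, 0.0911]
tcp_rot: [-0.524, -0.477, 0.473, 0.524]
contact_force: [0.5, 1.3, 5.0]
opening: 0.552
time: 6.72
eef_pos: [0.5154, 0.2739, 0.0938]
tcp_rot: [0.523, 0.475, -0.476, -0.523]
contact_force: [0.7, 0.9, -1.5]
opening: 0.552
t 6.72 tcp [0.5154 0.2739 0.0938] xang 84.53 q [ 0.31  0.26  1.91 -0.    0.98 -1.16] F [ 0.7  0.9 -1.5] open 0.552
shift mm [ 0.1  4.8 -0.5] turn [-0.     0.001 -0.001]
[-0.03880774 -0.21451092  0.03308552]
```

```bash
python3 -m inch '[{"ax":0,"ay":0,"az":0,"x":0,"y":-4,"z":0,"hand":1},{"ax":0,"ay":0,"az":0,"x":0,"y":-4,"z":0,"hand":1},{"ax":0,"ay":0,"az":0,"x":0,"y":-4,"z":0,"hand":1}]'
python3 -m inch '[{"ax":0,"ay":0,"az":0,"x":0,"y":-4,"z":0,"hand":1},{"ax":0,"ay":0,"az":0,"x":0,"y":-4,"z":0,"hand":1},{"ax":0,"ay":0,"az":0,"x":0,"y":-4,"z":0,"hand":1}]'
python3 -m inch '[{"ax":0,"ay":0,"az":0,"x":0,"y":-6,"z":0,"hand":1},{"ax":0,"ay":0,"az":0,"x":0,"y":-8,"z":0,"hand":1},{"ax":0,"ay":0,"az":0,"x":0,"y":-8,"z":0,"hand":1}]'
```

```text
time: 6.97
eef_pos: [0.5154, 0.274, 0.106]
tcp_rot: [-0.523, -0.475, 0.476, 0.523]
contact_force: [1.4, -0.7, -3.4]
opening: 0.552
time: 7.22
eef_pos: [0.5154, 0.2742, 0.1185]
tcp_rot: [-0.523, -0.475, 0.476, 0.524]
contact_force: [-0.0, -0.2, -2.1]
opening: 0.551
time: 7.47
eef_pos: [0.5154, 0.2742, 0.1408]
tcp_rot: [-0.523, -0.475, 0.476, 0.524]
contact_force: [-0.1, 0.6, -2.6]
opening: 0.553
```

```bash
python3 -m inch '[{"ax":0,"ay":0,"az":0,"x":0,"y":-20,"z":0,"hand":1},{"ax":0,"ay":0,"az":0,"x":0,"y":-25,"z":0,"hand":1},{"ax":0,"ay":0,"az":0,"x":0,"y":-25,"z":0,"hand":1},{"ax":0,"ay":0,"az":0,"x":0,"y":-10,"z":0,"hand":1},{"ax":0,"ay":0,"az":0,"x":0,"y":0,"z":0,"hand":1}]'
python3 - <<'E'
from h import *
plan([.517,-.261,.22],99)
t=read_camera("top");s=read_camera("side")
for n,c in(("top",t),("side",s)):
    cv2.imwrite(f"pics/{n}6.png",c["img"][:,:,::-1])
E
```

```text
time: 7.88
eef_pos: [0.5176, 0.2749, 0.2246]
tcp_rot: [0.524, 0.478, -0.473, -0.522]
contact_force: [-0.4, -0.1, -1.7]
opening: 0.552
t 7.88 tcp [0.5176 0.2749 0.2246] xang 84.52 q [ 0.32  0.1   1.82  0.    1.21 -1.16] F [-0.4 -0.1 -1.7] open 0.552
shift mm [-533.5    3.3  -50.6] turn [ 0.007 -0.253  0.002]
```

```bash
python3 -m inch '[{"ax":0,"ay":0,"az":0,"x":-15,"y":0,"z":-1.5,"hand":1},{"ax":0,"ay":0,"az":0,"x":-30,"y":0,"z":-3,"hand":1},{"ax":0,"ay":0,"az":0,"x":-30,"y":0,"z":-3,"hand":1},{"ax":0,"ay":0,"az":0,"x":-30,"y":0,"z":-3,"hand":1},{"ax":0,"ay":0,"az":0,"x":-30,"y":0,"z":-3,"hand":1}]'
python3 -m inch '[{"ax":0,"ay":0,"az":0,"x":-30,"y":0,"z":-3,"hand":1},{"ax":0,"ay":0,"az":0,"x":-30,"y":0,"z":-3,"hand":1},{"ax":0,"ay":0,"az":0,"x":-30,"y":0,"z":-3,"hand":1},{"ax":0,"ay":0,"az":0,"x":-30,"y":0,"z":-3,"hand":1},{"ax":0,"ay":0,"az":0,"x":-30,"y":0,"z":-3,"hand":1}]'
python3 -m inch '[{"ax":0,"ay":0,"az":0,"x":-30,"y":0,"z":-3,"hand":1},{"ax":0,"ay":0,"az":0,"x":-30,"y":0,"z":-3,"hand":1},{"ax":0,"ay":0,"az":0,"x":-30,"y":0,"z":-3,"hand":1},{"ax":0,"ay":0,"az":0,"x":-30,"y":0,"z":-3,"hand":1},{"ax":0,"ay":0,"az":0,"x":-30,"y":0,"z":-3,"hand":1}]'
python3 -m inch '[{"ax":0,"ay":-0.08,"az":0,"x":0,"y":0,"z":0,"hand":1},{"ax":0,"ay":-0.08,"az":0,"x":0,"y":0,"z":0,"hand":1},{"ax":0,"ay":-0.08,"az":0,"x":0,"y":0,"z":0,"hand":1},{"ax":0,"ay":-0.013,"az":0,"x":0,"y":0,"z":0,"hand":1},{"ax":0,"ay":0,"az":0,"x":0,"y":0,"z":0,"hand":1}]'
python3 - <<'E'
from h import *
plan([.517,-.261,.22],99)
t=read_camera("top");s=read_camera("side")
cv2.imwrite("pics/c6.png",np.hstack([crop(t,345,140,100,120,4),crop(s,310,165,100,120,4)]))
E
```

```text
time: 8.4
eef_pos: [0.5146, 0.1373, 0.2172]
tcp_rot: [-0.522, -0.474, 0.477, 0.524]
contact_force: [1.0, -0.6, -2.6]
opening: 0.552
time: 8.82
eef_pos: [0.5152, -0.0134, 0.2175]
tcp_rot: [-0.522, -0.475, 0.476, 0.525]
contact_force: [0.7, 0.0, -2.8]
opening: 0.551
time: 9.23
eef_pos: [0.5159, -0.1638, 0.2173]
tcp_rot: [-0.522, -0.475, 0.476, 0.525]
contact_force: [0.8, 0.3, -2.3]
opening: 0.554
time: 9.65
eef_pos: [0.5164, -0.1625, 0.218]
tcp_rot: [-0.458, -0.537, 0.538, 0.461]
contact_force: [0.0, 0.0, -2.3]
opening: 0.554
t 9.65 tcp [ 0.5164 -0.1625  0.218 ] xang 98.92 q [-0.49  0.02  1.93  0.    1.2  -2.22] F [ 0.   0.  -2.3] open 0.554
shift mm [-97.3  -2.2  14.7] turn [-0.003 -0.001  0.002]
```

View pics/c6.png

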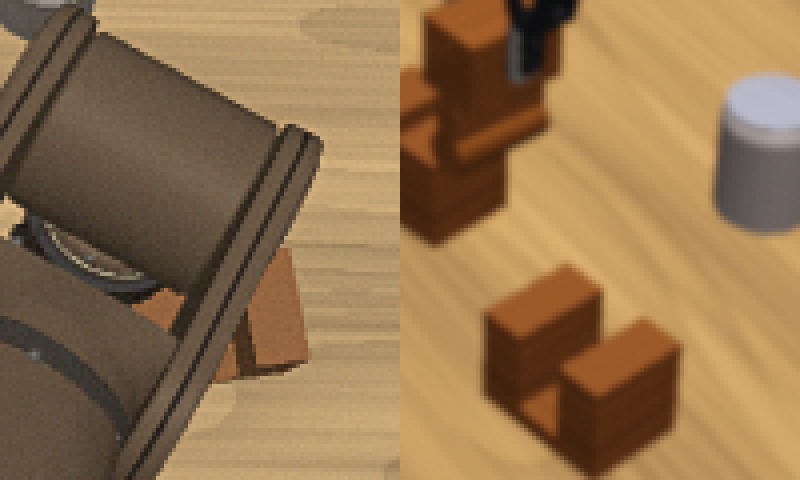

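```bash
python3 -m inch '[{"ax":0,"ay":0,"az":0,"x":-25,"y":0,"z":3.7,"hand":1},{"ax":0,"ay":0,"az":0,"x":-25,"y":0,"z":3.7,"hand":1},{"ax":0,"ay":0,"az":0,"x":-25,"y":0,"z":3.7,"hand":1},{"ax":0,"ay":0,"az":0,"x":-22,"y":0,"z":3.7,"hand":1},{"ax":0,"ay":0,"az":0,"x":0,"y":0,"z":0,"hand":1}]'
python3 -m inch '[{"ax":0,"ay":0,"az":0,"x":0,"y":15,"z":0,"hand":1},{"ax":0,"ay":0,"az":0,"x":0,"y":15,"z":0,"hand":1},{"ax":0,"ay":0,"az":0,"x":0,"y":0,"z":0,"hand":1},{"ax":0,"ay":0,"az":0,"x":0,"y":0,"z":0,"hand":1}]'
python3 - <<'E'
from h import *
plan([.517,-.261,.22],99)
t=read_camera("top");s=read_camera("side")
cv2.imwrite("pics/c7.png",crop(s,315,170,90,120,5))
E
```

```text
time: 10.17
eef_pos: [0.5178, -0.2646, 0.22]
tcp_rot: [-0.461, -0.536, 0.537, 0.46]
contact_force: [0.7, 0.7, -1.6]
opening: 0.549
time: 10.5
eef_pos: [0.5173, -0.26, 0.1888]
tcp_rot: [-0.458, -0.538, 0.538, 0.46]
contact_force: [-0.1, 0.4, -1.8]
opening: 0.553
t 10.5 tcp [ 0.5173 -0.26    0.1888] xang 99.0 q [-0.64  0.13  1.86  0.    1.15 -2.37] F [-0.1  0.4 -1.8] open 0.553
shift mm [ -0.8 -31.2   0.5] turn [-0.002  0.     0.003]
```

View pics/c7.png

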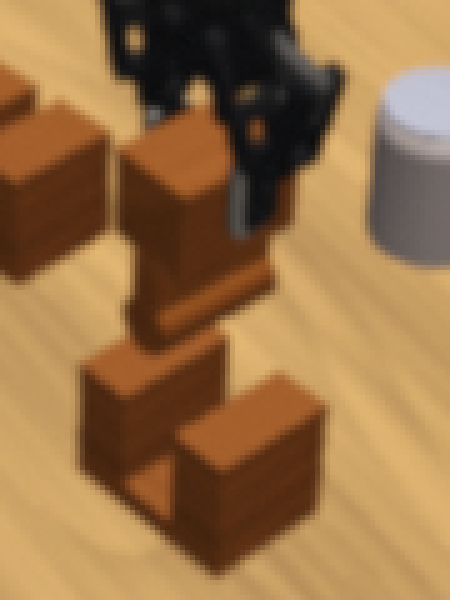

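Run:
```python
from h import *
s=read_camera("side")
g=lambda pts,z:onz(s,[(315+x/5-.5,170+y/5-.5) for x,y in pts],z)[:,:2]
a=np.radians(9);X=np.array([np.cos(a),np.sin(a)]);Y=np.array([-X[1],X[0]])
z=get_state()["eef_pos"][2]-.0911+.117
def rep(n,P):
    m=P.mean(0);d=P[0]-P[-1];print(n,P.round(4).tolist(),"mid",m.round(4),"len",np.linalg.norm(d).round(4),"along",(m@X).round(4),"across",(m@Y).round(4),"ang",np.degrees(np.arctan2(d[1],d[0])).round(1))
rep("riser top end",g([(120,152),(182,197)],z))
rep("riser shoulder end",g([(121,238),(182,283)],z-.05))
rep("base end",g([(80,368),(217,472)],.071)); rep("notch end",g([(122,397),(178,437)],.071))
rep("base -y side",g([(325,405),(217,472)],.071))
rep("bead -y, tangent",g([(273,275),(160,335)],z-.09))
c=pose()[0][:2];print("tcp along",c@X,"across",c@Y,"base est",np.array([.517,-.261])@X,np.array([.517,-.261])@Y)
```

```text
riser top end [[0.4804, -0.2492], [0.4858, -0.2907]] mid [ 0.4831 -0.27  ] len 0.0418 along 0.4349 across -0.3422 ang 97.5
riser shoulder end [[0.4825, -0.2483], [0.4885, -0.2895]] mid [ 0.4855 -0.2689] len 0.0416 along 0.4375 across -0.3416 ang 98.3
base end [[0.4778, -0.2219], [0.4939, -0.3163]] mid [ 0.4858 -0.2691] len 0.0958 along 0.4377 across -0.3418 ang 99.7
notch end [[0.484, -0.25], [0.4915, -0.2872]] mid [ 0.4877 -0.2686] len 0.0379 along 0.4397 across -0.3416 ang 101.4
base -y side [[0.5636, -0.3049], [0.4939, -0.3163]] mid [ 0.5287 -0.3106] len 0.0707 along 0.4737 across -0.3895 ang 9.3
bead -y, tangent [[0.5565, -0.2668], [0.4872, -0.2756]] mid [ 0.5218 -0.2712] len 0.0699 along 0.473 across -0.3495 ang 7.3
tcp along 0.47139841176138314 across -0.3389986376415417 base est 0.469805476712186 -0.33866327532113033
```

```bash
python3 -m inch '[{"ax":0,"ay":0,"az":0,"x":0,"y":12,"z":-1.5,"hand":1},{"ax":0,"ay":0,"az":0,"x":0,"y":14,"z":0,"hand":1},{"ax":0,"ay":0,"az":0,"x":0,"y":8,"z":0,"hand":1},{"ax":0,"ay":0,"az":0,"x":0,"y":0,"z":0,"hand":1},{"ax":0,"ay":0,"az":0,"x":0,"y":0,"z":0,"hand":1}]'
python3 -m inch '[{"ax":0,"ay":0,"az":0,"x":0,"y":4,"z":0,"hand":1},{"ax":0,"ay":0,"az":0,"x":0,"y":4,"z":0,"hand":1},{"ax":0,"ay":0,"az":0,"x":0,"y":4,"z":0,"hand":1}]'
python3 -m inch '[{"ax":0,"ay":0,"az":0,"x":0,"y":4,"z":0,"hand":1},{"ax":0,"ay":0,"az":0,"x":0,"y":4,"z":0,"hand":1},{"ax":0,"ay":0,"az":0,"x":0,"y":0,"z":0,"hand":1}]'
python3 -c "
from h import *
plan([.517,-.261,.0951],99)"
```

```text
time: 11.07
eef_pos: [0.5192, -0.2606, 0.1554]
tcp_rot: [-0.459, -0.538, 0.538, 0.46]
contact_force: [0.7, -0.4, -3.2]
opening: 0.552
time: 11.32
eef_pos: [0.5198, -0.2612, 0.1445]
tcp_rot: [0.46, 0.538, -0.538, -0.459]
contact_force: [-0.6, 0.0, -2.3]
opening: 0.549
time: 11.57
eef_pos: [0.5192, -0.261, 0.1352]
tcp_rot: [-0.459, -0.538, 0.538, 0.459]
contact_force: [0.1, -1.0, -2.9]
opening: 0.55
t 11.57 tcp [ 0.5192 -0.261   0.1352] xang 99.02 q [-0.64  0.19  1.9  -0.    1.05 -2.37] F [ 0.1 -1.  -2.9] open 0.55
shift mm [ 0.3 40.1  2.2] turn [-0.001  0.    -0.   ]
```

```bash
python3 -m inch '[{"ax":0,"ay":0,"az":0,"x":0,"y":6,"z":0,"hand":1},{"ax":0,"ay":0,"az":0,"x":0,"y":6,"z":0,"hand":1},{"ax":0,"ay":0,"az":0,"x":0,"y":6,"z":0,"hand":1}]'
python3 -m inch '[{"ax":0,"ay":0,"az":0,"x":0,"y":6,"z":0,"hand":1},{"ax":0,"ay":0,"az":0,"x":0,"y":6,"z":0,"hand":1},{"ax":0,"ay":0,"az":0,"x":0,"y":5,"z":0,"hand":1},{"ax":0,"ay":0,"az":0,"x":0,"y":0,"z":0,"hand":1}]'
python3 -m inch '[{"ax":0,"ay":0,"az":0,"x":0,"y":2,"z":0,"hand":1},{"ax":0,"ay":0,"az":0,"x":0,"y":1.5,"z":0,"hand":1},{"ax":0,"ay":0,"az":0,"x":0,"y":1,"z":0,"hand":1},{"ax":0,"ay":0,"az":0,"x":0,"y":0,"z":0,"hand":1}]'
python3 -c "
from h import *
plan([.517,-.261,.0951],99)"
```

```text
time: 11.82
eef_pos: [0.5195, -0.261, 0.1177]
tcp_rot: [-0.459, -0.538, 0.538, 0.459]
contact_force: [-0.7, -0.4, -2.8]
opening: 0.556
time: 12.15
eef_pos: [0.519, -0.2608, 0.0997]
tcp_rot: [-0.459, -0.538, 0.538, 0.46]
contact_force: [-0.1, -0.7, -3.0]
opening: 0.552
time: 12.48
eef_pos: [0.5195, -0.2608, 0.0966]
tcp_rot: [0.459, 0.538, -0.538, -0.459]
contact_force: [0.8, -0.7, -2.6]
opening: 0.551
t 12.48 tcp [ 0.5195 -0.2608  0.0966] xang 99.01 q [-0.64  0.25  1.91  0.    0.98 -2.37] F [ 0.8 -0.7 -2.6] open 0.551
shift mm [0.2 1.5 2.5] turn [0. 0. 0.]
```

```bash
python3 -m inch '[{"ax":0,"ay":0,"az":0,"x":0,"y":1,"z":0,"hand":1},{"ax":0,"ay":0,"az":0,"x":0,"y":1,"z":0,"hand":1},{"ax":0,"ay":0,"az":0,"x":0,"y":0,"z":0,"hand":1},{"ax":0,"ay":0,"az":0,"x":0,"y":0,"z":0,"hand":1}]'
python3 - <<'E'
from h import *
plan([.517,-.261,.0951],99)
s=read_camera("side")
cv2.imwrite("pics/c8.png",crop(s,315,170,90,120,5))
E
```

```text
time: 12.82
eef_pos: [0.5196, -0.2609, 0.0954]
tcp_rot: [0.459, 0.538, -0.538, -0.459]
contact_force: [-2.4, 0.9, 2.4]
opening: 0.553
t 12.82 tcp [ 0.5196 -0.2609  0.0954] xang 99.0 q [-0.64  0.25  1.91  0.    0.98 -2.37] F [-2.4  0.9  2.4] open 0.553
shift mm [0.3 0.3 2.6] turn [0. 0. 0.]
```

View pics/c8.png

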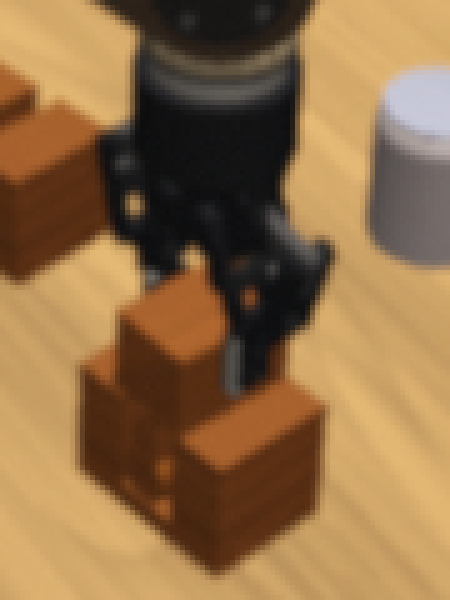

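Contact shows in the force reading and the end faces look flush, so I'm releasing and backing off upward.

```bash
python3 -m inch '[{"ax":0,"ay":0,"az":0,"x":0,"y":0,"z":0,"hand":0.2},{"ax":0,"ay":0,"az":0,"x":0,"y":0,"z":0,"hand":-0.5},{"ax":0,"ay":0,"az":0,"x":0,"y":0,"z":0,"hand":-1},{"ax":0,"ay":0,"az":0,"x":0,"y":0,"z":0,"hand":-1},{"ax":0,"ay":0,"az":0,"x":0,"y":0,"z":0,"hand":-1}]'
python3 -m inch '[{"ax":0,"ay":0,"az":0,"x":0,"y":-8,"z":0,"hand":-1},{"ax":0,"ay":0,"az":0,"x":0,"y":-20,"z":0,"hand":-1},{"ax":0,"ay":0,"az":0,"x":0,"y":-30,"z":0,"hand":-1},{"ax":0,"ay":0,"az":0,"x":0,"y":-30,"z":0,"hand":-1},{"ax":0,"ay":0,"az":0,"x":0,"y":-30,"z":0,"hand":-1}]'
python3 -m inch '[{"ax":0,"ay":0,"az":0,"x":30,"y":-20,"z":0,"hand":-1},{"ax":0,"ay":0,"az":0,"x":30,"y":0,"z":0,"hand":-1},{"ax":0,"ay":0,"az":0,"x":30,"y":0,"z":0,"hand":-1},{"ax":0,"ay":0,"az":0,"x":30,"y":0,"z":0,"hand":-1},{"ax":0,"ay":0,"az":0,"x":30,"y":0,"z":0,"hand":-1}]'
python3 -m inch '[{"ax":0,"ay":0,"az":0,"x":0,"y":0,"z":0,"hand":-1},{"ax":0,"ay":0,"az":0,"x":0,"y":0,"z":0,"hand":-1},{"ax":0,"ay":0,"az":0,"x":0,"y":0,"z":0,"hand":-1}]'
python3 - <<'E'
from h import *
s=read_camera("side");t=read_camera("top")
cv2.imwrite("pics/c9.png",np.hstack([crop(s,315,200,80,90,5),crop(t,365,165,80,90,5)]))
E
```

```text
time: 13.28
eef_pos: [0.5196, -0.2609, 0.0945]
tcp_rot: [0.459, 0.538, -0.538, -0.459]
contact_force: [-0.3, 1.1, -0.8]
opening: 0.997
time: 13.7
eef_pos: [0.5193, -0.2608, 0.2142]
tcp_rot: [0.459, 0.538, -0.538, -0.459]
contact_force: [0.5, -0.6, 0.2]
opening: 0.998
time: 14.12
eef_pos: [0.4957, -0.1116, 0.2335]
tcp_rot: [0.46, 0.538, -0.537, -0.459]
contact_force: [0.5, -0.3, -0.2]
opening: 1.002
time: 14.37
eef_pos: [0.4963, -0.1131, 0.2332]
tcp_rot: [-0.46, -0.538, 0.538, 0.459]
contact_force: [-1.0, -0.1, 0.0]
opening: 0.999
```

View pics/c9.png

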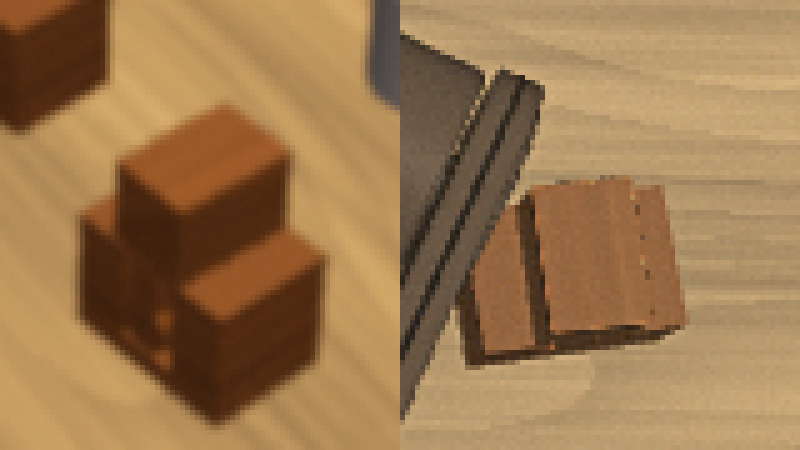

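The riser stands upright and seated: its top corners are near (118,158), (182,208), (290,152) and (225,102) in the left crop. The base corner at (217,322) hasn't moved. I'll check the numbers before handing in.

Run:
```python
from h import *
s=read_camera("side")
g=lambda p,z:onz(s,[(315+x/5-.5,200+y/5-.5) for x,y in p],z)[:,:2]
a=np.radians(9.2);M=np.array([[np.cos(a),np.sin(a)],[-np.sin(a),np.cos(a)]])
r=g([(118,158),(182,208),(290,152),(225,102)],.121);d=r[2]-r[1]
print("riser",r.mean(0),"along/across",M@r.mean(0),"ang",np.degrees(np.arctan2(*d[::-1])),np.linalg.norm(d),np.linalg.norm(r[1]-r[0]))
b=g([(80,218),(217,322),(325,255)],.071);c=(b[0]+b[2])/2;d=b[2]-b[1]
print("base",c,M@c,"ang",np.degrees(np.arctan2(*d[::-1])))
```

```text
riser [ 0.5210263  -0.26176685] along/across [ 0.47247236 -0.34170185] ang 6.160585986500766 0.06577038275214835 0.045486305205394
base [ 0.52071076 -0.26337756] [ 0.47190336 -0.3432414 ] ang 9.318018028877864
```

Along: 0.6 mm, across: 1.5 mm, angle about 3° apart. All are inside the limits.

```bash
python3 -c "
from plant import *
print(sign_off())"
```

```text
the job is handed in; nothing more can be done
None
```

The riser is out of the jig and standing in the wide-notch base, and the job is handed in at about 14.5 s of the 59 s. I got no verdict back.

**What I did:** I gripped the riser at 80 N and rocked it about the bead axis to about 20° each way. It then lifted straight out with no jamming. I lowered it into the wide notch and held it until the force reading changed sign as the shoulders touched down. Then I opened the fingers and backed away.

**Last checks:**
- **Offsets:** In the side picture the riser is about 0.6 mm lengthwise and 1.5 mm across from the base's middle. The lengthwise limit is 12 mm and the across limit is 6 mm.
- **Angle:** The riser measured about 3° off the notch direction, against a limit of about 8.6°. The gripper was within about 0.3° of the measured notch direction, so most of that is probably picking error in the picture.
- **Seating:** The tool height on contact was within 0.3 mm of the height for a fully seated riser. The riser looks upright and the base had not moved.

**Not fully confirmed:**
- **Jaws:** I measured the -y jaw at about 8 mm back in the top view. The +y jaw was hidden, so I inferred it from the equal rocking and the free lift.
- **Other objects:** I did not measure the glue, tin, hammer and narrow base again at the end. The arm's path stayed clear of them.
- **Disagreement:** The two cameras differed by about 5 mm on where the riser started. The grip, the rocking and the lift all went normally.
- **Refused rows:** My first set of moves was rejected because the rows left out some keys. The arm did not move, so it cost one extra picture and about 0.1 s of camera time.

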